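Make room for the fifth tea tin in the bamboo rack

TASK

Put the tea tin that stands on the counter into the gap in the middle of the row of tins in the bamboo rack; the gap is too narrow, so first gently nudge the tins on each side outwards, by feel, until both sides are closed up against their end stops (never pressing them harder than 30 N). Then slide the tin down between its two neighbours, without forcing it, until it stands upright on the rack's floor in line with the others, and let go. All the tins must end standing in the rack, and the teapot, tumblers and rice pot stay where they are.

Things in the scene. Friction and masses are not known exactly. Their poses are not given: they have to be found in the camera images.
- rack_floor (a point): fixed bamboo rack, 372 mm long (y), 71 mm wide (x). Point: middle of its floor, 14 mm above the counter; y runs along the row (+y is 'left'), z up. Two long rails, 50 mm apart and 20 mm above the floor, keep the tins in line. Rigid end stops (14 mm thick, 55 mm high, 314 mm apart inside) bound the row; the pair sits up to 10 mm off-centre either way, which is not measured
- outer_left_mid (a point): tea tin in the rack between inner_left and the left end stop, loose, with 1 to 22 mm of air to the stop. It must not be pressed with more than 30 N; two tins slide at about 1 to 4 N; push at 15 mm/s or less; 46 mm (x) by 62 mm (y) by 84 mm high: aluminium body 72 mm high, on it a wooden lid 41 x 57 x 12 mm; about 0.2 kg. Point: its centre, 42 mm above its underside; z up; axes as the rack's
- inner_left_mid (a point): tea tin in the rack, left (+y) neighbour of the middle gap (35 to 37 mm wide at the start), loose, 2 to 5 mm of air on its outer side; 46 mm (x) by 62 mm (y) by 84 mm high: aluminium body 72 mm high, on it a wooden lid 41 x 57 x 12 mm; about 0.2 kg. Point: its centre, 42 mm above its underside; z up; axes as the rack's
- inner_right_mid (a point): tea tin in the rack, right (-y) neighbour of the middle gap, loose, 2 to 5 mm of air on its outer side; 46 mm (x) by 62 mm (y) by 84 mm high: aluminium body 72 mm high, on it a wooden lid 41 x 57 x 12 mm; about 0.2 kg. Point: its centre, 42 mm above its underside; z up; axes as the rack's
- outer_right_mid (a point): tea tin in the rack between inner_right and the right end stop, loose, with 1 to 22 mm of air to the stop. With five tins in the row only 4 mm of play is left in all; 46 mm (x) by 62 mm (y) by 84 mm high: aluminium body 72 mm high, on it a wooden lid 41 x 57 x 12 mm; about 0.2 kg. Point: its centre, 42 mm above its underside; z up; axes as the rack's
- spare_mid (a point): the spare tea tin, the only one standing on the counter outside the rack, turned by up to 30 degrees; 46 mm (x) by 62 mm (y) by 84 mm high: aluminium body 72 mm high, on it a wooden lid 41 x 57 x 12 mm; about 0.2 kg. Point: its centre, 42 mm above its underside; z up. It goes into the row with its 62 mm side along the row; either way round will do
- teapot: bystander: white porcelain teapot with lid, 128 mm across its belly, 127 mm high, origin under its centre, loose
- tumbler_a: bystander: clear glass tumbler, 66 mm across, 90 mm high, origin under its centre, loose
- tumbler_b: bystander: clear glass tumbler, 66 mm across, 90 mm high, origin under its centre, loose
- rice_pot: bystander: open aluminium rice pot, 160 mm across plus two small side loops, 85 mm high, origin under its centre, loose
Not all that is in view belongs to the job. Leave any green or orange look-alike of the part that bears spare_mid alone. Leave any orange look-alike of the part that bears inner_right_mid alone.

How it is judged:
By the outcome, as a careful person would: the job done as asked, in the order asked, and still so for the second after the job is handed in, with the robot touching nothing.
It also fails if it takes over 64 s, if anything falls off the work surface, if the arm or the gripper's body presses on something with over 40 N, if the wrist force passes 120 N, or if a joint passes its speed limit or range.

ROBOT

A 6-joint arm with a two-finger parallel gripper is mounted at the origin on the work surface. World frame = base frame: x ahead of the robot, y to its left, z up, the work surface at z = 0. Lengths are in m, angles in rad, forces in N, time in s.
With the tool pointing down it reaches from about 0.375 to 0.975 m from the base axis. Payload 3.8 kg.
Tool frame: the origin (TCP) lies midway between the tips of the shut fingers; the grasp point (between the pads) lies 19 mm behind it; x points along the fingers, z is the direction in which the jaws open and shut, and the axes are right-handed (so a half turn about x gives the same grasp; the last joint's range is limited). The gripper opens to 88 mm and grips with 3 to 60 N. Pads are 18 mm wide; open, the fingers measure 123 mm over their backs; the gripper's body (75 mm by 187 mm) begins 45 mm behind the grasp point.
Start: joints at [1.266, 0.264, 1.604, -0, 1.274, -0.037], TCP at [0.179, 0.651, 0.239] pointing down, gripper open.
Joint ranges: [-2.63, 2.63], [-0.94, 2.18], [0.31, 2.57], [-1.31, 4.45], [0, 2.66], [-2.55, 2.55]. Speed limits (rad/s): [2.57, 2.57, 3.14, 3.14, 3.14, 3.14].

INTERFACE

Orientations are given as a unit quaternion [w, x, y, z].
In Python, from bench import manip gives the robot as it stands.
- The arm moves only by the shell command python3 -m creep 'ROWS' [FORCE]. ROWS is JSON, one flat list of numbers, 5 for each row, row after row: the shift along the tool's x, y, z in mm, then the turn about the tool's x in degrees, then the opening in per cent of the stroke, from 0 (shut) to 100 (fully open). In form: [tx, ty, tz, yaw, hand, tx, ty, tz, yaw, hand, ...]. A call has 1 to 8 rows; each row is the pose to reach, as a shift and turn from the pose commanded when the call began, along the tool's axes at that moment; what a row does not reach only later rows make up. A row lasts 1/8 s, in which the tool goes at most 62.5 mm and 10.7 degrees, less where a joint would pass 70% of its speed; a pose out of reach is approached as far as the arm can. A call with a gripper value outside its range is refused whole. The fingers move at their own pace and stop on an object; FORCE is the grip in N (left out, the last holds). Time passes only in rows, so rows that repeat a pose let the fingers close. It gives the time, the measured TCP pose, the force and the opening at its end, in the units of the state.
- manip.get_obs(): the state, without advancing time (a new reading comes with each control period).
- manip.snapshot(name): name is "scene" or "top" or "wrist"; returns a dict with "frame" (400x640x3 uint8, red, green, blue), "intrinsics" (3x3 intrinsics, pixels), "R" (3x3) and "t" (3): a world point X has camera coordinates R X + t. Camera axes: x right, y down, z forward; pixel columns grow to the right and rows downward; lengths in m; the calibration is good to about 2 mm. A picture is of the moment at which its call begins. There is no depth.
- manip.hand_in(): hands the job in, once; it reports no verdict.
The state is a dict: "time_s": time; "qpos": joint angles; "qvel": joint speeds; "joint_torque": joint torques, N m; "tcp_pos": TCP position; "eef_rot": TCP orientation; "ft_force": force on the tool from outside, world axes, zero at the start; "torque": the same for the moment, N m; "gripper_width": finger opening in m.
Only numpy, scipy, OpenCV 4.12 (cv2) and the standard library are available. Lean on these libraries where they do the work, as an engineer would, in place of code of your own. Each camera call takes 0.05 s, during which the arm holds its last target.

## Working session

There is one attempt and no reset: what is moved stays moved. The work goes in short steps, Python scripts to look and compute and a shell command to move; the robot and the scene stay as the last step left them, time stands still between calls to the robot, and variables do not carry over. Pictures are saved under pics/ and viewed, and the job is handed in when it is done.

```bash
mkdir -p pics; ls
python3 - <<'E'
from bench import manip
import cv2,numpy as np
o=manip.get_obs()
for k,v in o.items(): print(k,np.round(v,4))
for n in("scene","top","wrist"):
    s=manip.snapshot(n); cv2.imwrite(f"pics/{n}0.png",s["frame"][:,:,::-1]); print(n,np.round(s["intrinsics"],1).tolist(),np.round(s["R"],4).tolist(),np.round(s["t"],4).tolist())
E
```

```text
pics
time_s 0.0
qpos [ 1.2661  0.2647  1.6054 -0.      1.2737 -0.0369]
qvel [ 0.0004  0.0003 -0.0003 -0.002   0.0004 -0.0009]
joint_torque [-7.00000e-04 -5.02111e+01 -3.56874e+01  7.27000e-02  2.94000e-02
 -1.00000e-04]
tcp_pos [0.1784 0.6502 0.2374]
eef_rot [ 0.5616 -0.4292  0.5629  0.4283]
ft_force [ 0.5227 -0.2377  0.2097]
torque [ 0.0111 -0.0362  0.0098]
gripper_width 0.0878
scene [[373.0, 0.0, 319.9], [0.0, 373.0, 201.0], [0.0, 0.0, 1.0]] [[-0.3439, 0.9389, -0.0126], [0.7968, 0.2847, -0.5329], [-0.4968, -0.1933, -0.8461]] [0.2147, -0.382, 1.4397]
top [[497.3, 0.0, 316.4], [0.0, 497.3, 201.5], [0.0, 0.0, 1.0]] [[0.0094, -0.9997, -0.0234], [-0.9847, -0.0051, -0.1743], [0.1742, 0.0247, -0.9844]] [-0.0354, 0.5561, 1.3168]
wrist [[314.9, 0.0, 315.3], [0.0, 314.9, 203.4], [0.0, 0.0, 1.0]] [[0.2644, 0.9644, -0.0015], [0.9202, -0.2519, 0.2997], [0.2887, -0.0806, -0.954]] [-0.6745, -0.0407, 0.3901]
```

View pics/scene0.png

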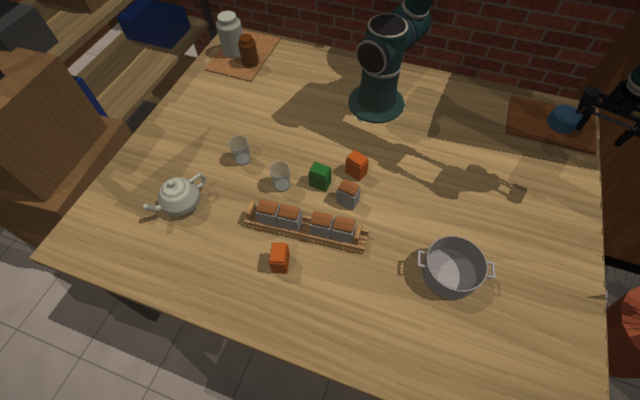

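View pics/top0.png

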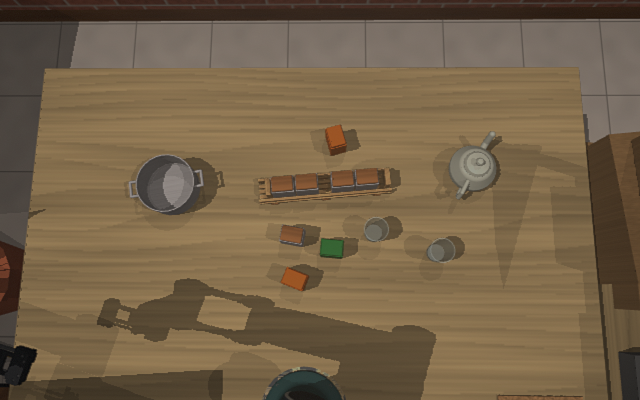

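View pics/wrist0.png

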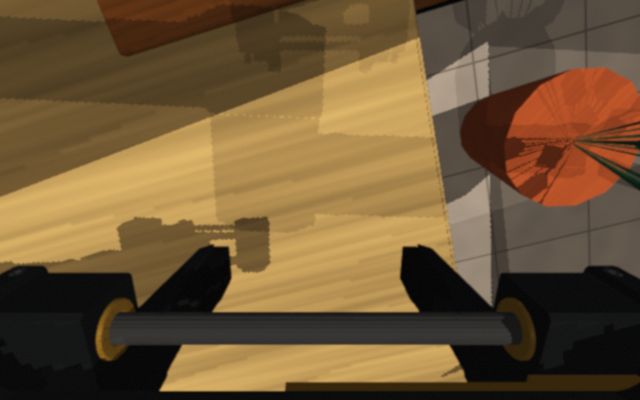

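The scene and top views show the rack with 4 tins around top px (325,183). The spare (silver with a wooden lid) is at top px (292,236). The green and orange look-alikes are at (332,248), (294,279) and (336,138). Next I'll enlarge these areas.

Run:
```python
import cv2
i=cv2.imread("pics/top0.png"); c=i[155:260,250:410]; cv2.imwrite("pics/top0c.png",cv2.resize(c,None,fx=5,fy=5,interpolation=cv2.INTER_CUBIC))
i=cv2.imread("pics/scene0.png"); c=i[145:255,235:375]; cv2.imwrite("pics/scene0c.png",cv2.resize(c,None,fx=5,fy=5,interpolation=cv2.INTER_CUBIC))
```

```text
(no output)
```

View pics/top0c.png

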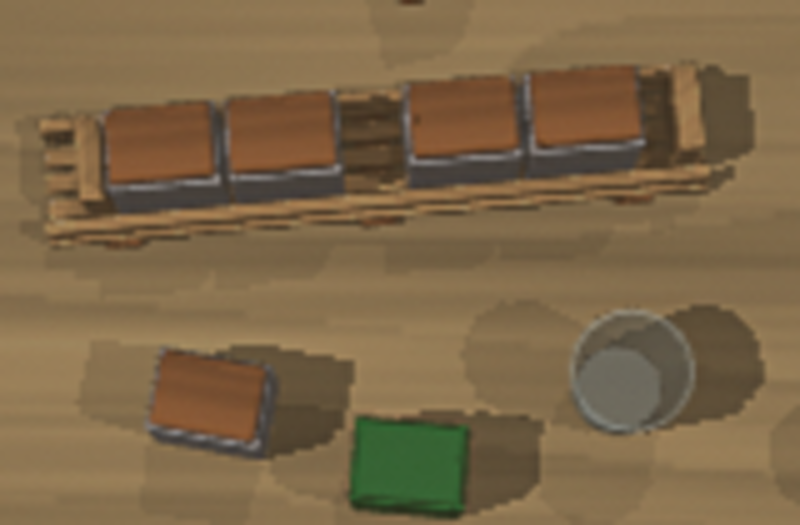

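View pics/scene0c.png

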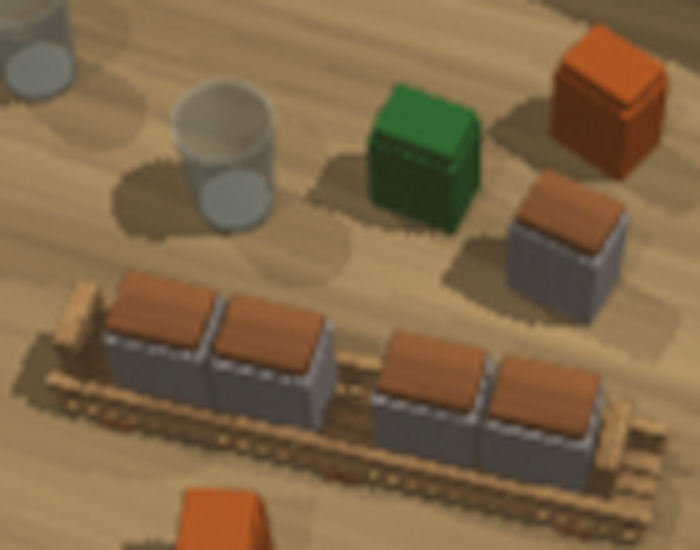

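```bash
cat > h.py <<'E'
import numpy as np,cv2
from bench import manip
def unproj(s,px,z):
    K,R,t=s["intrinsics"],s["R"],s["t"]
    d=R.T@np.linalg.inv(K)@np.array([px[0],px[1],1.]); C=-R.T@t
    return C+d*(z-C[2])/d[2]
def quad(s,pts,z):
    P=np.array([unproj(s,p,z)[:2] for p in pts]); c=P.mean(0)
    rc=cv2.minAreaRect(P.astype(np.float32)*1000)
    u=(P[0]-P[1])+(P[3]-P[2])
    print(np.round(c,4),"yaw from +y (deg, ccw)",round(np.degrees(np.arctan2(-u[0],u[1])),1),"len",np.round([np.linalg.norm(P[0]-P[1]),np.linalg.norm(P[3]-P[2]),np.linalg.norm(P[1]-P[2]),np.linalg.norm(P[0]-P[3])],4))
    return c
def snap(n,f):
    s=manip.snapshot(n); cv2.imwrite(f"pics/{f}.png",s["frame"][:,:,::-1]); return s
E
python3 - <<'E'
from h import *
s=manip.snapshot("top")
f=lambda L:[(x/5+250-.4,y/5+155-.4) for x,y in L]
quad(s,f([(163,350),(270,365),(258,443),(150,425)]),.084)
for L in [[(106,108),(212,100),(217,177),(112,183)],[(226,98),(335,91),(342,166),(230,173)],[(408,84),(514,75),(520,150),(408,158)],[(526,73),(636,66),(643,143),(533,150)]]:
    quad(s,f(L),.098)
from scipy.spatial.transform import Rotation as Rn
o=manip.get_obs(); w,x,y,z=o["eef_rot"]; print(Rn.from_quat([x,y,z,w]).as_matrix().round(3), o["tcp_pos"],o["time_s"])
E
```

```text
[0.4631 0.0324] yaw from +y (deg, ccw) -8.3 len [0.0575 0.058  0.0418 0.0404]
[0.5972 0.0597] yaw from +y (deg, ccw) 4.1 len [0.0569 0.056  0.0421 0.0411]
[ 0.6029 -0.005 ] yaw from +y (deg, ccw) 3.9 len [0.0584 0.0597 0.0411 0.041 ]
[ 0.6116 -0.1005] yaw from +y (deg, ccw) 4.8 len [0.0568 0.0596 0.041  0.0404]
[ 0.6167 -0.1654] yaw from +y (deg, ccw) 4.0 len [0.0588 0.0584 0.0421 0.0421]
[[-0.    -0.964  0.265]
 [-0.001  0.265  0.964]
 [-1.     0.    -0.001]] [0.17849661 0.65052467 0.23788195] 0.2
```

```bash
cat >> h.py <<'E'
from scipy.spatial.transform import Rotation as Rn
def tool():
    o=manip.get_obs(); w,x,y,z=o["eef_rot"]; M=Rn.from_quat([x,y,z,w]).as_matrix()
    a=np.degrees(np.arctan2(-M[0,2],M[1,2])); return o,M,a
def go(p,a=None):
    o,M,a0=tool(); d=M.T@(np.array(p)-o["tcp_pos"])*1000
    print("t",round(o["time_s"],2),"tcp",np.round(o["tcp_pos"],4),"a",round(a0,2),"tilt",np.round(M[:,0],4),"F",np.round(o["ft_force"],1),"w",round(o["gripper_width"],4))
    print("shift",np.round(d,1),"yaw",None if a is None else round(a0-a,1))
E
python3 -c "
from h import *
go([.607,-.0525,.238],-85.3)"
python3 -m creep '[0,-600,-564,69.8,0,0,-600,-564,69.8,0,0,-600,-564,69.8,0,0,-600,-564,69.8,0,0,-600,-564,69.8,0,0,-600,-564,69.8,0,0,-600,-564,69.8,0,0,-600,-564,69.8,0]' 20
python3 -c "
from h import *
go([.607,-.0525,.238],-85.3)"
```

```text
t 0.2 tcp [0.1785 0.6505 0.2379] a -15.34 tilt [-4.0e-04 -1.4e-03 -1.0e+00] F [0.2 0.2 0.5] w 0.0879
shift [   0.7 -599.3 -564.6] yaw 70.0
time_s: 1.2
tcp_pos: [0.44, 0.2225, 0.2389]
eef_rot: [0.707, -0.03, 0.706, 0.03]
ft_force: [0.6, 0.6, 0.2]
gripper_width: 0.0103
t 1.2 tcp [0.44   0.2225 0.2389] a -85.17 tilt [ 7.e-04  3.e-04 -1.e+00] F [0.6 0.6 0.2] w 0.0103
shift [   0.9 -288.   143.3] yaw 0.1
```

```bash
python3 -m creep '[0,-288,143,0,0,0,-288,143,0,0,0,-288,143,0,0,0,-288,143,0,0,0,-288,143,0,0,0,-288,143,0,0,0,-288,143,0,0]' 20
python3 -c "
from h import *
go([.607,-.0525,.238],-85.3)
s=snap('wrist','w1'); np.save('w1.npy',s,allow_pickle=True)"
```

```text
time_s: 2.08
tcp_pos: [0.6059, -0.0508, 0.2381]
eef_rot: [0.706, -0.029, 0.707, 0.03]
ft_force: [0.4, 0.3, -0.4]
gripper_width: 0.0003
t 2.08 tcp [ 0.6059 -0.0508  0.2381] a -85.23 tilt [-1.3e-03  7.0e-04 -1.0e+00] F [ 0.4  0.3 -0.4] w 0.0003
shift [ 0.1 -1.8  1. ] yaw 0.1
```

View pics/w1.png

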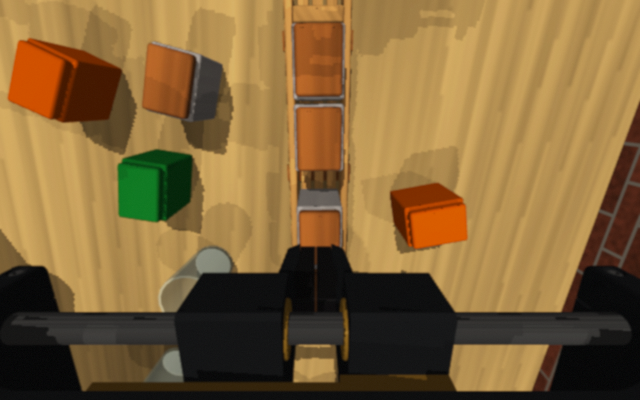

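Run:
```python
import cv2
i=cv2.imread("pics/w1.png"); 
a=cv2.resize(i[0:130,270:370],None,fx=4,fy=4,interpolation=cv2.INTER_CUBIC)
b=cv2.resize(i[125:255,270:370],None,fx=4,fy=4,interpolation=cv2.INTER_CUBIC)
cv2.imwrite("pics/w1c.png",cv2.hconcat([a,b]))
c=cv2.resize(i[25:135,130:240],None,fx=5,fy=5,interpolation=cv2.INTER_CUBIC);cv2.imwrite("pics/w1s.png",c)
```

```text
(no output)
```

View pics/w1c.png

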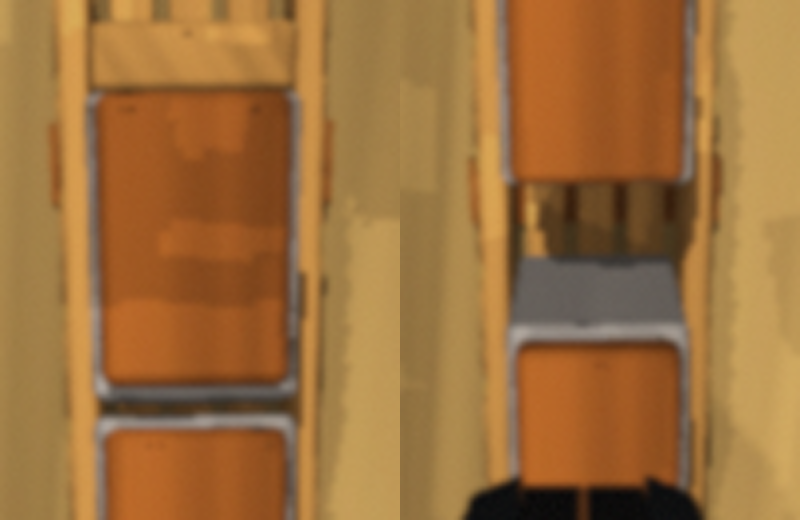

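View pics/w1s.png

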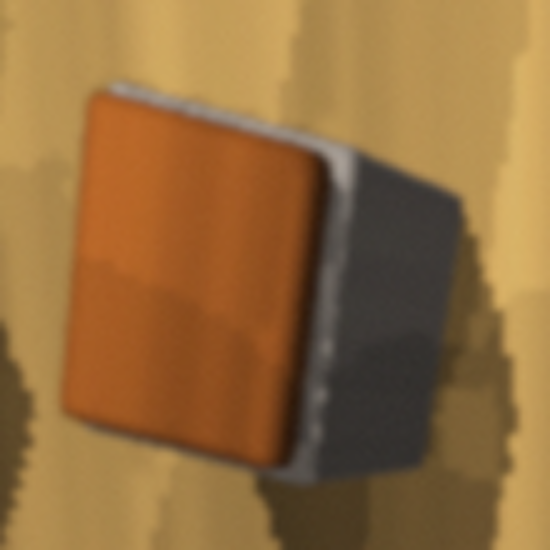

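```bash
cat > m.py <<'E'
from h import *
s=np.load('w1.npy',allow_pickle=True).item()
A=lambda x,y:(x/4+270-.4,y/4-.4); B=lambda x,y:(x/4+170-.4,125+y/4-.4)
for n,L in dict(OL=[A(105,94),A(287,94),A(285,384),A(105,384)],IL=[A(107,430),A(285,430),B(683,180),B(512,180)]).items():
    P=np.array([unproj(s,p,.098)[:2] for p in L]); print(n,P.mean(0).round(4),np.round(P,4).tolist())
P=[unproj(s,p,.098)[:2].round(4) for p in (B(518,345),B(682,345))]; print("IR lid edge",P)
P=[unproj(s,p,.086)[:2].round(4) for p in (B(512,325),B(685,325))]; print("IR body edge",P)
C=lambda x,y:(x/5+130-.4,y/5+25-.4)
P=np.array([unproj(s,C(*p),.084)[:2] for p in [(92,91),(325,153),(282,468),(65,412)]]); print("spare",P.mean(0).round(4),P.round(4).tolist())
u=(P[0]-P[3])+(P[1]-P[2]);print(np.degrees(np.arctan2(-u[0],u[1])));u=(P[1]-P[0])+(P[2]-P[3]);print(np.degrees(np.arctan2(u[1],u[0])))
E
python3 m.py
```

```text
OL [0.5986 0.0624] [[0.578, 0.0885], [0.6146, 0.0915], [0.6201, 0.0364], [0.5816, 0.0332]]
IL [ 0.6044 -0.002 ] [[0.5826, 0.0238], [0.6212, 0.027], [0.6266, -0.0277], [0.5874, -0.031]]
IR lid edge [array([ 0.5915, -0.0709]), array([ 0.6307, -0.0676])]
IR body edge [array([ 0.5893, -0.0699]), array([ 0.6322, -0.0663])]
spare [0.4662 0.0357] [[0.451, 0.0659], [0.4907, 0.0594], [0.4812, 0.0054], [0.4421, 0.0121]]
-9.688329544145716
-9.440130494701313
```

```bash
python3 -c "
from h import *
go([.608,-.0513,.046],-85.0)"
python3 -m creep '[60,-1,2,0,0,115,-1,2,0,0,145,-1,2,0,0,165,-1,2,0,0,180,-1,2,0,0,190,-1,2,0,0,192,-1,2,0,0]'
python3 -c "
from h import *
go([.608,-.0513,.046],-85.0)
s=snap('wrist','w2'); print(manip.get_obs()['torque'])"
```

```text
t 2.12 tcp [ 0.6055 -0.0498  0.2383] a -85.15 tilt [-1.2e-03  8.0e-04 -1.0e+00] F [0.2 0.7 0.3] w 0.0005
shift [192.3  -1.8   2.5] yaw -0.1
time_s: 3.0
tcp_pos: [0.6085, -0.0513, 0.0468]
eef_rot: [0.707, -0.03, 0.706, 0.03]
ft_force: [-0.7, -0.9, 0.9]
gripper_width: 0.0005
t 3.0 tcp [ 0.6085 -0.0513  0.0468] a -85.13 tilt [ 4.e-04 -0.e+00 -1.e+00] F [-0.7 -0.9  0.9] w 0.0005
shift [ 0.8  0.  -0.5] yaw -0.1
[-0.12990282  0.05717439  0.04698266]
```

View pics/w2.png

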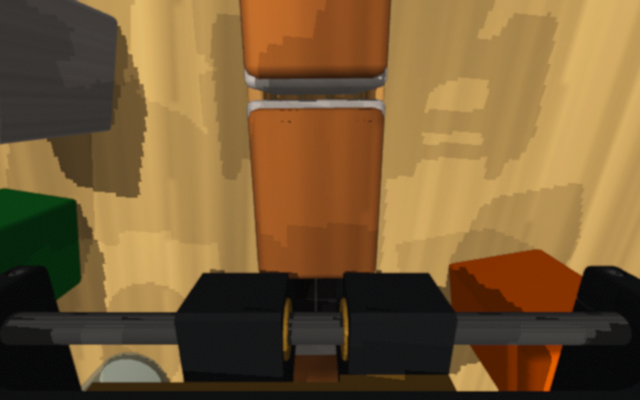

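```bash
python3 -m creep '[0,1.5,0,0,0,0,3,0,0,0,0,4.5,0,0,0,0,6,0,0,0,0,7,0,0,0,0,8,0,0,0,0,8,0,0,0]'
python3 -m creep '[0,1,0,0,0,0,2,0,0,0,0,2,0,0,0]'
python3 -m creep '[0,1,0,0,0,0,2,0,0,0,0,2,0,0,0]'
```

```text
time_s: 3.92
tcp_pos: [0.6076, -0.0436, 0.0468]
eef_rot: [0.706, -0.03, 0.706, 0.03]
ft_force: [-1.0, -1.4, 1.0]
gripper_width: 0.0003
time_s: 4.3
tcp_pos: [0.6076, -0.0414, 0.0468]
eef_rot: [0.707, -0.03, 0.706, 0.03]
ft_force: [0.5, -0.7, 1.0]
gripper_width: 0.0007
time_s: 4.68
tcp_pos: [0.6073, -0.0395, 0.0468]
eef_rot: [0.707, -0.03, 0.706, 0.03]
ft_force: [0.4, -3.4, 0.4]
gripper_width: 0.0006
```

```bash
for i in 1; do python3 -m creep '[0,1,0,0,0,0,1,0,0,0]'; python3 -m creep '[0,1,0,0,0,0,1,0,0,0]';python3 -m creep '[0,1,0,0,0,0,1,0,0,0]'; done | grep -E 'tcp|force'
```

```text
tcp_pos: [0.6072, -0.0384, 0.0468]
ft_force: [0.0, -2.4, 0.4]
tcp_pos: [0.6072, -0.0376, 0.0468]
ft_force: [0.4, -3.9, 0.1]
tcp_pos: [0.6075, -0.0375, 0.0468]
ft_force: [1.9, -7.7, 0.4]
```

```bash
(python3 -m creep '[0,0.5,0,0,0,0,0.5,0,0,0]'; python3 -m creep '[0,0.5,0,0,0,0,0.5,0,0,0]') | grep -E 'tcp|force'; python3 -c "
from h import *
go([.608,-.0513,.046],-85.0)
snap('wrist','w3');snap('top','t3');snap('scene','s3')
i=cv2.imread('pics/t3.png'); cv2.imwrite('pics/t3c.png',cv2.resize(i[155:215,250:410],None,fx=5,fy=5,interpolation=cv2.INTER_CUBIC))
i=cv2.imread('pics/s3.png'); cv2.imwrite('pics/s3c.png',cv2.resize(i[185:260,235:375],None,fx=5,fy=5,interpolation=cv2.INTER_CUBIC))
"
```

```text
tcp_pos: [0.6075, -0.0375, 0.0469]
ft_force: [1.1, -9.5, 0.0]
tcp_pos: [0.6077, -0.0375, 0.0469]
ft_force: [1.8, -10.6, 0.1]
t 5.92 tcp [ 0.6077 -0.0375  0.0469] a -85.1 tilt [ 0.0016 -0.003  -1.    ] F [  1.8 -10.6   0.1] w 0.0004
shift [  1.  -13.8  -0.8] yaw -0.1
```

View pics/t3c.png

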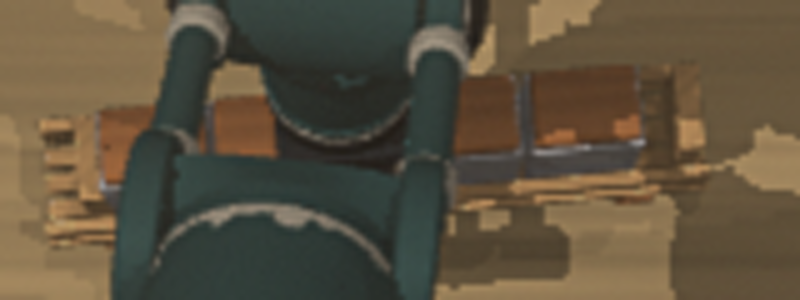

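View pics/w3.png

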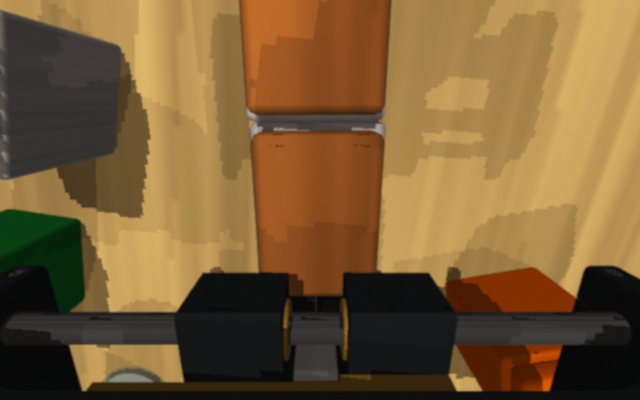

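View pics/s3c.png

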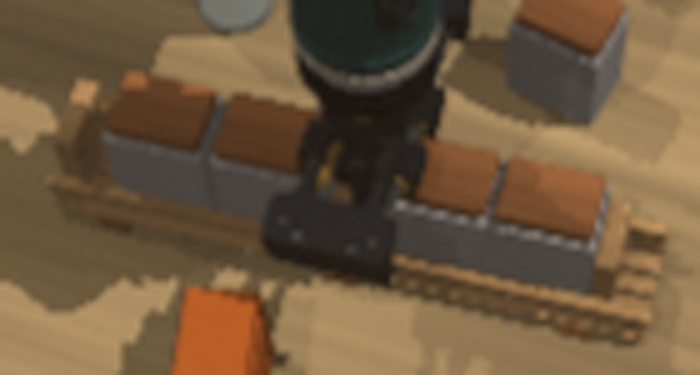

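```bash
(python3 -m creep '[0,-6,0,0,0,0,-14,0,0,0,0,-19.5,0,0,0,0,-20.5,0,0,0,0,-22,0,0,0,0,-23.5,0,0,0,0,-25,0,0,0,0,-26,0,0,0]'; python3 -m creep '[0,-1,0,0,0,0,-2,0,0,0,0,-3,0,0,0]'; python3 -m creep '[0,-1.2,0,0,0,0,-2.5,0,0,0,0,-3.8,0,0,0,0,-5,0,0,0]'; python3 -m creep '[0,-1.2,0,0,0,0,-2.5,0,0,0,0,-3.8,0,0,0,0,-5,0,0,0]') | grep -E 'time|tcp|force'
```

```text
time_s: 7.08
tcp_pos: [0.6091, -0.0611, 0.0467]
ft_force: [-0.3, 1.4, -0.4]
time_s: 7.45
tcp_pos: [0.6094, -0.0642, 0.0467]
ft_force: [-0.9, 2.4, 0.8]
time_s: 7.95
tcp_pos: [0.6098, -0.0694, 0.0467]
ft_force: [0.3, 1.7, -0.5]
time_s: 8.45
tcp_pos: [0.6102, -0.0744, 0.0467]
ft_force: [-0.2, 2.3, 0.7]
```

```bash
(python3 -m creep '[0,-1.2,0,0,0,0,-2.5,0,0,0,0,-3.8,0,0,0,0,-5,0,0,0]'; python3 -m creep '[0,-1,0,0,0,0,-2,0,0,0]';python3 -m creep '[0,-1,0,0,0,0,-2,0,0,0]') | grep -E 'time|tcp|force'
```

```text
time_s: 8.95
tcp_pos: [0.6106, -0.0794, 0.0467]
ft_force: [-0.2, 3.0, -0.4]
time_s: 9.2
tcp_pos: [0.6108, -0.0814, 0.0467]
ft_force: [-0.2, 2.2, -0.6]
time_s: 9.45
tcp_pos: [0.6107, -0.0822, 0.0467]
ft_force: [-1.2, 8.8, 1.3]
```

```bash
(python3 -m creep '[0,-0.5,0,0,0,0,-0.5,0,0,0]'; python3 -m creep '[0,-0.5,0,0,0,0,-0.5,0,0,0]') | grep -E 'time|tcp|force'
python3 -c "
from h import *
snap('scene','s4');snap('wrist','w4')
i=cv2.imread('pics/s4.png'); cv2.imwrite('pics/s4c.png',cv2.resize(i[185:260,235:375],None,fx=5,fy=5,interpolation=cv2.INTER_CUBIC))
"
```

```text
time_s: 9.7
tcp_pos: [0.6107, -0.0822, 0.0467]
ft_force: [-1.4, 8.1, 2.3]
time_s: 9.95
tcp_pos: [0.6107, -0.0822, 0.0467]
ft_force: [-1.4, 9.4, 2.3]
```

View pics/s4c.png

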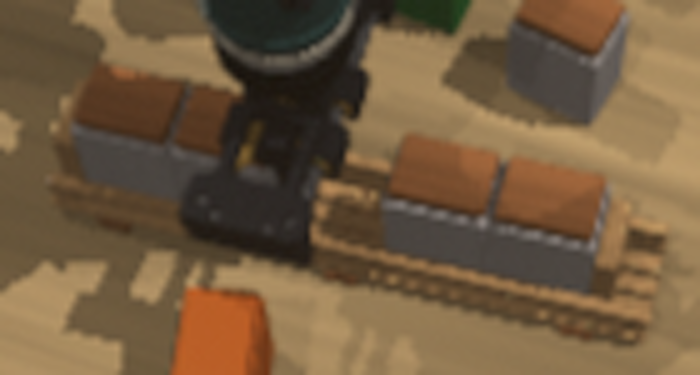

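```bash
(python3 -m creep '[0,8,0,0,0,0,20,0,0,0,0,24,0,0,0,-25,24,0,0,0,-80,24,0,0,0,-140,24,0,0,0,-140,24,0,0,0]')
python3 -c "
from h import *
go([.47,-.045,.2],-81)"
```

```text
time_s: 10.92
tcp_pos: [0.6135, -0.0611, 0.1939]
eef_rot: [0.711, -0.031, 0.702, 0.029]
ft_force: [-0.1, 0.3, 0.1]
gripper_width: 0.0003
t 10.93 tcp [ 0.6135 -0.0611  0.1939] a -85.14 tilt [ 0.0127 -0.0022 -0.9999] F [-0.1  0.3  0.1] w 0.0003
shift [  -7.9   28.1 -141.5] yaw -4.1
```

```bash
(python3 -m creep '[0,20,-50,0,75,0,26,-100,0,75,0,28,-141,0,75,0,28,-141,0,75,0,28,-141,0,75]')
python3 -c "
from h import *
go([.47,-.045,.2],-81)
s=snap('wrist','w5'); np.save('w5.npy',s,allow_pickle=True)"
```

```text
time_s: 11.55
tcp_pos: [0.4665, -0.0445, 0.1864]
eef_rot: [0.707, -0.03, 0.706, 0.03]
ft_force: [-0.1, 0.1, -0.0]
gripper_width: 0.048
t 11.55 tcp [ 0.4665 -0.0445  0.1864] a -85.15 tilt [ 5.e-04 -1.e-04 -1.e+00] F [-0.1  0.1 -0. ] w 0.048
shift [-13.6  -0.8   3.4] yaw -4.2
```

View pics/w5.png

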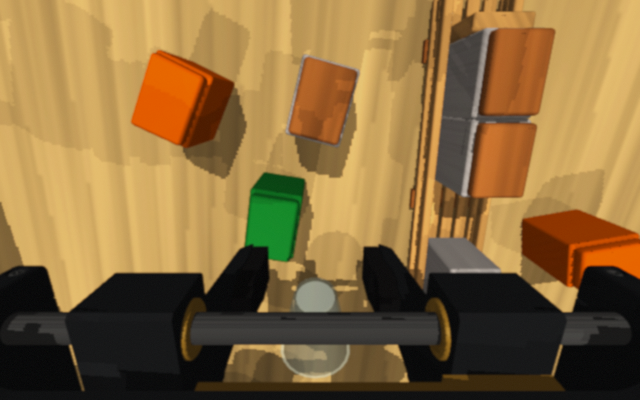

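Run:
```python
import cv2
i=cv2.imread("pics/w5.png"); cv2.imwrite("pics/w5s.png",cv2.resize(i[45:155,275:375],None,fx=5,fy=5,interpolation=cv2.INTER_CUBIC))
cv2.imwrite("pics/w5r.png",cv2.resize(i[0:205,405:565],None,fx=3,fy=3,interpolation=cv2.INTER_CUBIC))
```

```text
(no output)
```

View pics/w5s.png

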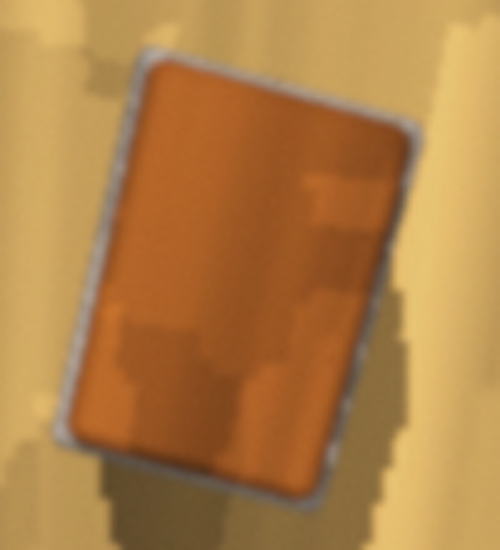

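View pics/w5r.png

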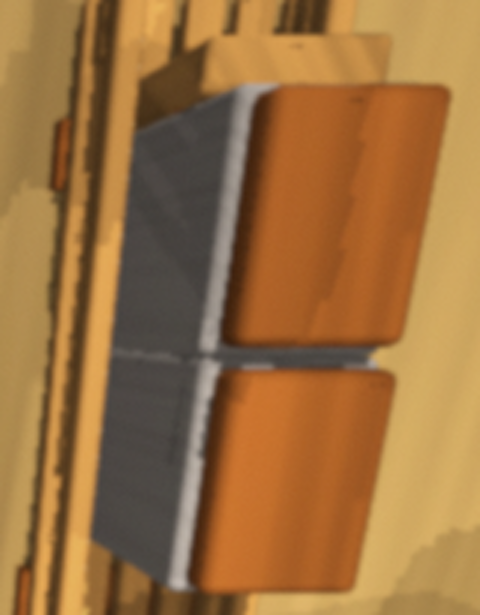

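```bash
cat > m5.py <<'E'
from h import *
s=np.load('w5.npy',allow_pickle=True).item()
C=lambda x,y:(x/5+275-.4,y/5+45-.4)
P=np.array([unproj(s,C(*p),.084)[:2] for p in [(148,56),(414,126),(322,502),(66,440)]]); print("spare",P.mean(0).round(4),[round(float(np.linalg.norm(P[i]-P[i-1])),4) for i in range(4)])
u=(P[0]-P[3])+(P[1]-P[2]);print(np.degrees(np.arctan2(-u[0],u[1])));u=(P[1]-P[0])+(P[2]-P[3]);print(np.degrees(np.arctan2(u[1],u[0])))
go([*P.mean(0),.1],-99.0)
E
python3 m5.py
```

```text
spare [0.4645 0.0356] [0.0557, 0.0398, 0.0557, 0.0408]
-8.333143798832566
-8.628045564800077
t 11.6 tcp [ 0.4671 -0.0445  0.1866] a -85.15 tilt [ 7.e-04 -2.e-04 -1.e+00] F [0.7 0.2 0.4] w 0.0524
shift [86.6 80.1  4.2] yaw 13.9
```

```bash
(python3 -m creep '[0,45,4,8,75,30,79,4,13.6,75,60,79,4,13.6,75,60,79,4,13.6,75,60,79,4,13.6,75]')
python3 -c "
from h import *
go([.4645,.0345,.035],-98.8)
s=snap('wrist','w6');s=snap('top','t6')
i=cv2.imread('pics/t6.png'); cv2.imwrite('pics/t6c.png',cv2.resize(i[155:260,250:410],None,fx=5,fy=5,interpolation=cv2.INTER_CUBIC))
"
```

```text
time_s: 12.22
tcp_pos: [0.4647, 0.0345, 0.1274]
eef_rot: [0.705, 0.054, 0.705, -0.054]
ft_force: [-0.4, -1.0, 0.8]
gripper_width: 0.0664
t 12.22 tcp [0.4647 0.0345 0.1274] a -98.76 tilt [ 8.e-04 -0.e+00 -1.e+00] F [-0.4 -1.   0.8] w 0.0664
shift [92.4 -0.1 -0.3] yaw 0.0
```

View pics/w6.png

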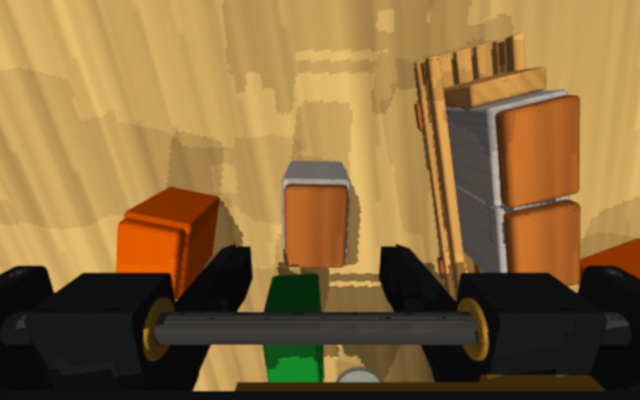

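View pics/t6c.png

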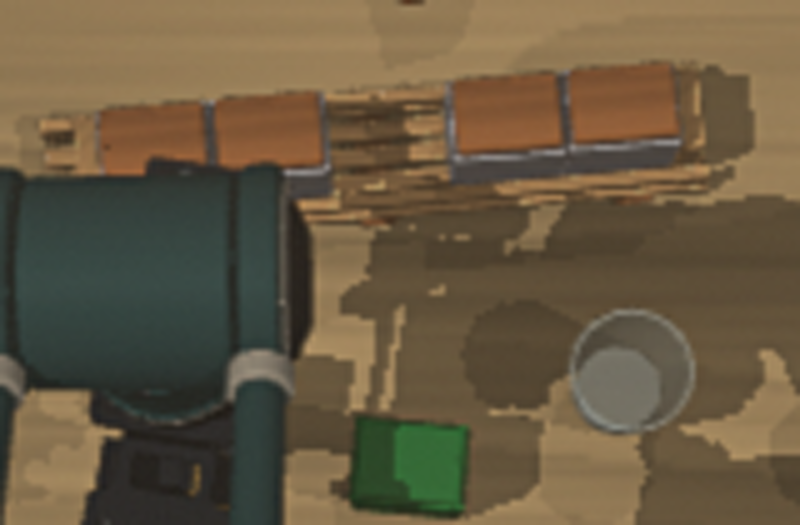

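```bash
(python3 -m creep '[40,0,0,0,75,70,0,0,0,75,86,0,0,0,75,92,0,0,0,75,92,0,0,0,75,92,0,0,0,30,92,0,0,0,30,92,0,0,0,30]' 20; python3 -m creep '[0,0,0,0,30,0,0,0,0,30]' 20)
python3 -c "
from h import *
go([.4645,.0345,.035],-98.8)
s=snap('wrist','w7')"
```

```text
time_s: 13.32
tcp_pos: [0.4643, 0.0347, 0.0356]
eef_rot: [0.706, 0.054, 0.704, -0.054]
ft_force: [-0.4, 0.1, 3.8]
gripper_width: 0.0464
time_s: 13.58
tcp_pos: [0.4643, 0.0347, 0.0355]
eef_rot: [0.706, 0.054, 0.705, -0.054]
ft_force: [-0.8, 0.5, 6.3]
gripper_width: 0.0459
t 13.57 tcp [0.4643 0.0347 0.0355] a -98.74 tilt [ 0.0015  0.     -1.    ] F [-0.8  0.5  6.3] w 0.0459
shift [ 0.5 -0.2  0.3] yaw 0.1
```

View pics/w7.png

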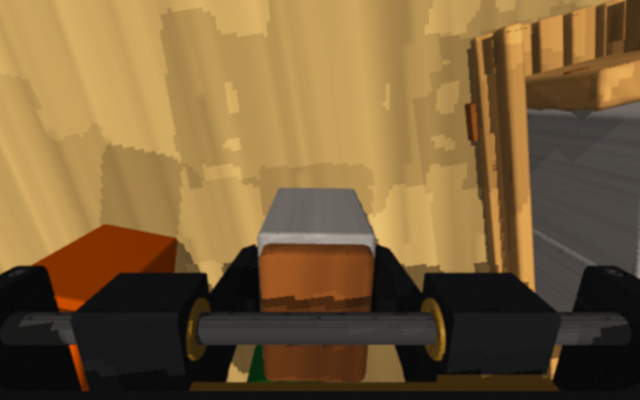

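Run:
```python
from h import *
s=manip.snapshot("wrist"); np.save('w7.npy',s,allow_pickle=True)
i=s["frame"][:,:,::-1]; cv2.imwrite("pics/w7c.png",cv2.resize(i[170:260,245:390],None,fx=5,fy=5,interpolation=cv2.INTER_CUBIC))
```

```text
(no output)
```

View pics/w7c.png

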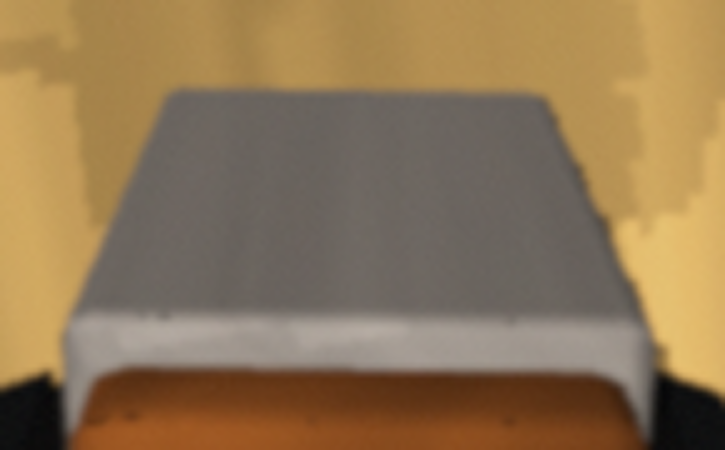

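```bash
cat > m7.py <<'E'
from h import *
s=np.load('w7.npy',allow_pickle=True).item()
o,M,a=tool(); C=lambda x,y:(x/5+245-.4,y/5+170-.4)
print("cam",(-s["R"].T@s["t"]).round(4))
for n,L,z in(("base",[(172,91),(548,94)],0),("rim",[(68,318),(650,320)],.072)):
    for p in L:
        X=unproj(s,C(*p),z); print(n,X.round(4),"tool",(M.T@(X-o["tcp_pos"])*1000).round(1))
E
python3 m7.py
```

```text
cam [0.4756 0.1121 0.1814]
base [0.4473 0.0687 0.    ] tool [ 35.5  31.  -22. ]
base [0.4915 0.0615 0.    ] tool [35.6 30.6 22.7]
rim [0.4476 0.0698 0.072 ] tool [-36.5  32.2 -21.8]
rim [0.4907 0.063  0.072 ] tool [-36.4  32.   21.9]
```

```bash
(python3 -m creep '[-20,0,0,0,30,-60,0,0,0,30,-110,0,0,0,30,-130,0,0,0,30,-130,0,0,0,30]' )
python3 -c "
from h import *
go([.609,-.060,.165],-85)"
```

```text
time_s: 14.3
tcp_pos: [0.4644, 0.0347, 0.1659]
eef_rot: [0.706, 0.054, 0.704, -0.054]
ft_force: [-0.0, 0.5, -3.0]
gripper_width: 0.0459
t 14.3 tcp [0.4644 0.0347 0.1659] a -98.74 tilt [ 3.1e-03  1.0e-04 -1.0e+00] F [-0.   0.5 -3. ] w 0.0459
shift [  1.3 -71.6 157.4] yaw -13.7
```

```bash
(python3 -m creep '[0,-10,25,0,30,0,-26,55,-5,30,0,-42,90,-10,30,0,-56,120,-13.7,30,0,-66,145,-13.7,30,0,-71.5,157.5,-13.7,30,0,-71.5,157.5,-13.7,30,0,-71.5,157.5,-13.7,30]' )
python3 -c "
from h import *
go([.609,-.060,.165],-85)
s=snap('wrist','w8'); np.save('w8.npy',s,allow_pickle=True);s=snap('top','t8');s=snap('scene','s8')
i=cv2.imread('pics/s8.png'); cv2.imwrite('pics/s8c.png',cv2.resize(i[145:255,235:375],None,fx=5,fy=5,interpolation=cv2.INTER_CUBIC))
i=cv2.imread('pics/w8.png'); cv2.imwrite('pics/w8c.png',cv2.resize(i[0:270,230:410],None,fx=3,fy=3,interpolation=cv2.INTER_CUBIC)[:600])
"
```

```text
time_s: 15.3
tcp_pos: [0.6069, -0.0594, 0.1637]
eef_rot: [0.706, -0.03, 0.707, 0.031]
ft_force: [-0.2, -0.0, -2.4]
gripper_width: 0.0458
t 15.3 tcp [ 0.6069 -0.0594  0.1637] a -85.03 tilt [-2.3e-03  5.0e-04 -1.0e+00] F [-0.2 -0.  -2.4] w 0.0458
shift [-1.3 -0.8  2. ] yaw -0.0
```

View pics/w8.png

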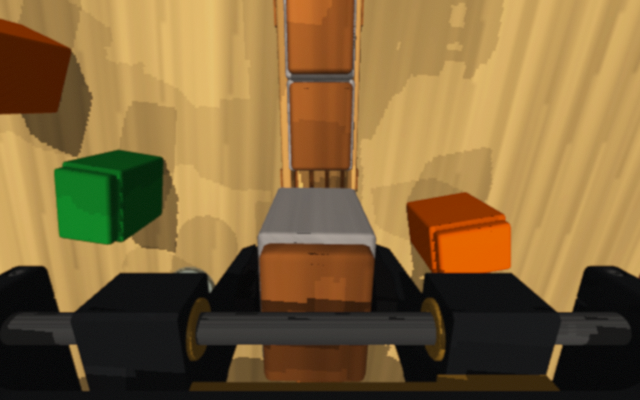

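View pics/s8c.png

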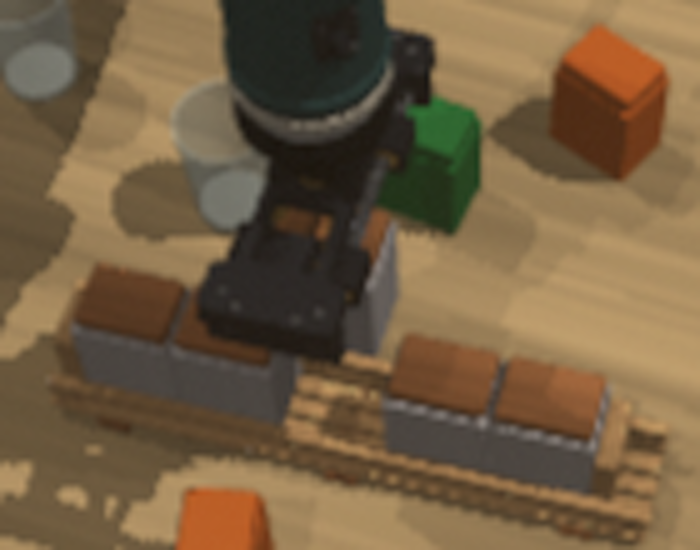

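Run:
```python
import cv2
i=cv2.imread("pics/w8.png"); cv2.imwrite("pics/w8c.png",cv2.resize(i[60:260,240:400],None,fx=4,fy=3,interpolation=cv2.INTER_CUBIC))
```

View pics/w8c.png

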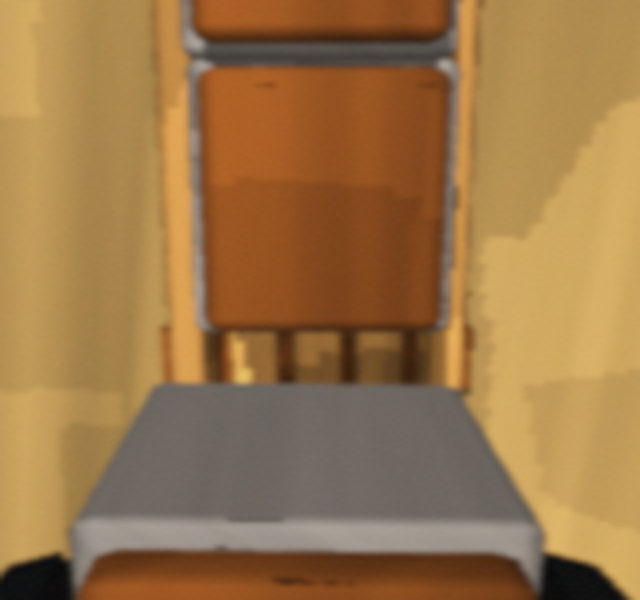

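```bash
cat > m8.py <<'E'
from h import *
s=np.load('w8.npy',allow_pickle=True).item()
o,M,a=tool(); C=lambda x,y:(x/4+240-.4,y/3+60-.4)
print("cam",(M.T@(-s["R"].T@s["t"]-o["tcp_pos"])*1000).round(1))
for n,L,z in(("base",[(158,387),(462,390)],o["tcp_pos"][2]-.0355),("rim",[(75,520),(542,523)],o["tcp_pos"][2]+.0365),("ILlid",[(200,67),(451,67),(443,327),(206,327)],.098),("rail outer",[(160,100),(476,100),(172,385),(463,385)],.034)):
    for p in L:
        X=unproj(s,C(*p),z); print(n,X.round(4),"tool",(M.T@(X-o["tcp_pos"])*1000).round(1))
E
python3 m8.py
```

```text
cam [-144.9   78.3   -0.5]
base [ 0.5826 -0.0305  0.1292] tool [ 35.5  30.9 -22.3]
base [ 0.6274 -0.0272  0.1292] tool [35.5 30.3 22.7]
rim [ 0.5828 -0.0286  0.2012] tool [-36.5  32.8 -21.9]
rim [ 0.6261 -0.0252  0.2012] tool [-36.5  32.4  21.5]
ILlid [0.5824 0.0307 0.098 ] tool [ 66.7  91.9 -17.1]
ILlid [0.6217 0.0342 0.098 ] tool [66.7 91.9 22.3]
ILlid [ 0.6271 -0.0207  0.098 ] tool [66.7 36.8 22.9]
ILlid [ 0.5869 -0.0242  0.098 ] tool [ 66.7  36.8 -17.4]
rail outer [0.5694 0.0252 0.034 ] tool [130.7  87.6 -30.6]
rail outer [0.6344 0.0309 0.034 ] tool [130.7  87.5  34.7]
rail outer [ 0.5764 -0.0555  0.034 ] tool [130.7   6.5 -30.6]
rail outer [ 0.6418 -0.0498  0.034 ] tool [130.7   6.6  35.1]
```

```bash
(python3 -m creep '[5,1,2.2,0,30,15,1,2.2,0,30,25,1,2.2,0,30,32,1,2.2,0,30,36,1,2.2,0,30,36,1,2.2,0,30]' )
python3 -c "
from h import *
go([.609,-.060,.165],-85)
snap('scene','s9')
i=cv2.imread('pics/s9.png'); cv2.imwrite('pics/s9c.png',cv2.resize(i[145:255,235:375],None,fx=5,fy=5,interpolation=cv2.INTER_CUBIC))
s=snap('wrist','w9'); np.save('w9.npy',s,allow_pickle=True)
i=cv2.imread('pics/w9.png'); cv2.imwrite('pics/w9c.png',cv2.resize(i[60:260,240:400],None,fx=4,fy=3,interpolation=cv2.INTER_CUBIC))
"
```

```text
time_s: 16.2
tcp_pos: [0.6101, -0.0588, 0.1282]
eef_rot: [0.706, -0.03, 0.707, 0.031]
ft_force: [0.2, 0.6, -2.4]
gripper_width: 0.0458
t 16.2 tcp [ 0.6101 -0.0588  0.1282] a -85.05 tilt [-9.e-04  1.e-04 -1.e+00] F [ 0.2  0.6 -2.4] w 0.0458
shift [-36.8  -1.1  -1.2] yaw -0.0
```

View pics/w9c.png

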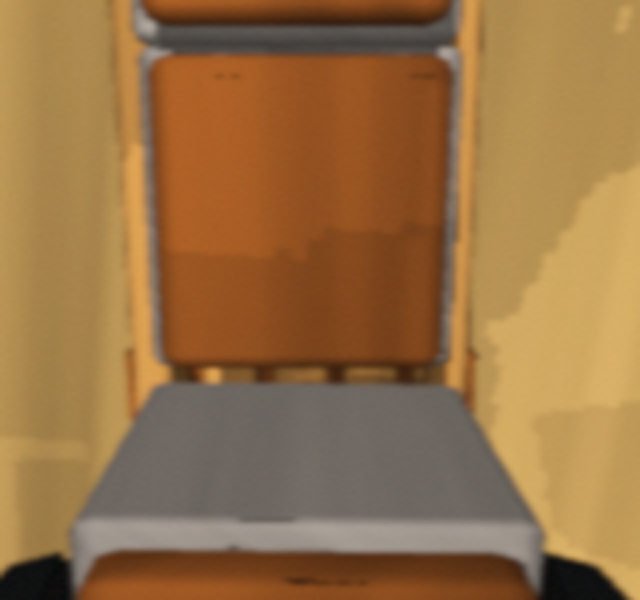

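View pics/s9c.png

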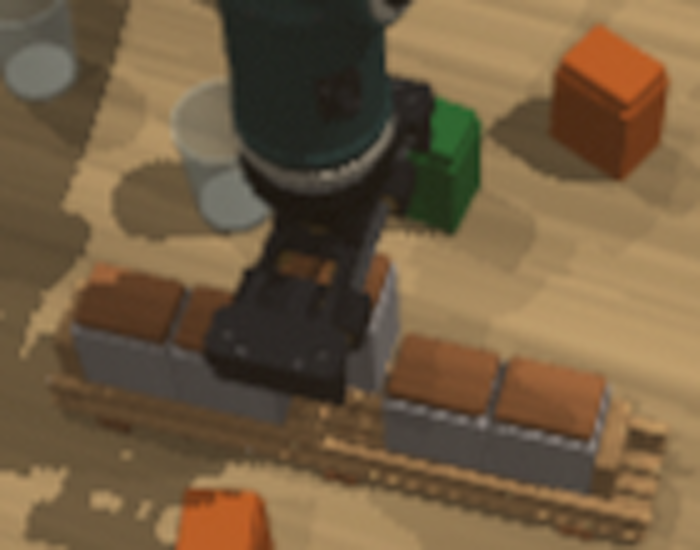

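```bash
cat > m9.py <<'E'
from h import *
s=np.load('w9.npy',allow_pickle=True).item()
o,M,a=tool(); C=lambda x,y:(x/4+240-.4,y/3+60-.4)
for n,L,z in(("base",[(156,386),(464,388)],o["tcp_pos"][2]-.0355),("ILlid",[(152,54),(452,54),(440,364),(160,364)],.098),("rail outer",[(118,100),(478,100),(136,385),(467,385)],.034)):
    for p in L:
        X=unproj(s,C(*p),z); print(n,"tool",(M.T@(X-o["tcp_pos"])*1000).round(1))
E
python3 m9.py
(python3 -m creep '[0,0.5,-1,0,30,0,1,-1,0,30,0,2,-1,0,30]';python3 -m creep '[0,0.6,0,0,30,0,1,0,0,30]';python3 -m creep '[0,0.6,0,0,30,0,1,0,0,30]' )|grep -E 'tcp|force'
```

```text
base tool [ 35.5  30.9 -22.3]
base tool [35.5 30.5 23.4]
ILlid tool [ 30.9  91.8 -20.2]
ILlid tool [30.9 91.8 19. ]
ILlid tool [30.9 36.5 19.2]
ILlid tool [ 30.9  36.5 -21. ]
rail outer tool [ 94.9  86.3 -33.9]
rail outer tool [94.9 86.4 31. ]
rail outer tool [ 94.9  15.6 -33.4]
rail outer tool [94.9 15.7 31.8]
tcp_pos: [0.6093, -0.0569, 0.1289]
ft_force: [-0.1, 0.9, -2.9]
tcp_pos: [0.6092, -0.056, 0.1288]
ft_force: [-0.5, -2.5, -2.3]
tcp_pos: [0.6092, -0.0555, 0.129]
ft_force: [-0.8, -3.6, -0.5]
```

```bash
(python3 -m creep '[0,0.5,0,0,30,0,0.5,0,0,30]';python3 -m creep '[0,0.5,0,0,30,0,0.5,0,0,30]')|grep -E 'tcp|force'
python3 -m creep '[0,-2,0,0,30,0,-5,0,0,30,0,-6.5,0,0,30,0,-7.5,0,0,30,0,-8.5,0,0,30,0,-8.5,0,0,30]'
```

```text
tcp_pos: [0.6093, -0.0553, 0.1291]
ft_force: [-1.4, -4.4, -0.6]
tcp_pos: [0.6093, -0.055, 0.1292]
ft_force: [-0.1, -6.0, -0.5]
time_s: 18.42
tcp_pos: [0.6097, -0.0623, 0.1287]
eef_rot: [0.706, -0.031, 0.706, 0.031]
ft_force: [-0.3, -1.2, -2.9]
gripper_width: 0.0459
```

```bash
(python3 -m creep '[0,-0.5,0,0,30,0,-1,0,0,30]';python3 -m creep '[0,-0.5,0,0,30,0,-1,0,0,30]';python3 -m creep '[0,-0.5,0,0,30,0,-0.5,0,0,30]')|grep -E 'tcp|force'
```

```text
tcp_pos: [0.6098, -0.0633, 0.1287]
ft_force: [-0.0, 0.2, -2.1]
tcp_pos: [0.6098, -0.0641, 0.1287]
ft_force: [0.8, 1.4, -1.9]
tcp_pos: [0.6099, -0.0643, 0.1288]
ft_force: [-0.5, 4.0, -0.4]
```

```bash
python3 -m creep '[0,2,-0.6,0,30,0,4,-0.6,0,30,0,4.5,-0.6,0,30,0,4.5,-0.6,0,30]'
python3 -c "
from h import *
go([.6092,-.0600,.165],-85)
s=snap('wrist','w10'); np.save('w10.npy',s,allow_pickle=True)
i=cv2.imread('pics/w10.png'); cv2.imwrite('pics/w10c.png',cv2.resize(i[60:260,240:400],None,fx=4,fy=3,interpolation=cv2.INTER_CUBIC))
"
```

```text
time_s: 19.68
tcp_pos: [0.6089, -0.0605, 0.1287]
eef_rot: [0.706, -0.031, 0.706, 0.031]
ft_force: [-0.8, -0.1, -1.7]
gripper_width: 0.0457
t 19.68 tcp [ 0.6089 -0.0605  0.1287] a -85.04 tilt [-0.e+00 -2.e-04 -1.e+00] F [-0.8 -0.1 -1.7] w 0.0457
shift [-36.3   0.5   0.4] yaw -0.0
```

View pics/w10c.png

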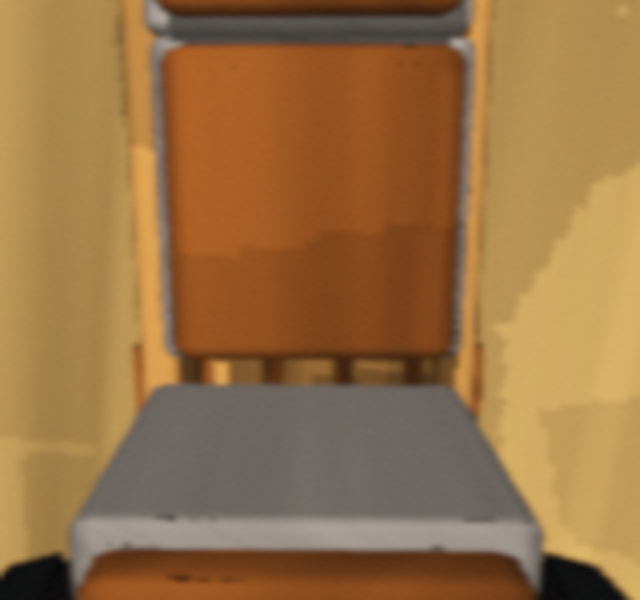

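```bash
(python3 -m creep '[1,0.5,0.3,0,30,3,0.5,0.3,0,30,5,0.5,0.3,0,30,6,0.5,0.3,0,30]'; python3 -m creep '[1,0,0,0,30,2,0,0,0,30]';python3 -m creep '[1,0,0,0,30,2,0,0,0,30]';python3 -m creep '[1,0,0,0,30,2,0,0,0,30]') |grep -E 'tcp|force'
```

```text
tcp_pos: [0.609, -0.0599, 0.1224]
ft_force: [0.8, -0.1, -3.1]
tcp_pos: [0.6092, -0.0599, 0.1206]
ft_force: [0.4, -0.4, -3.0]
tcp_pos: [0.6092, -0.0599, 0.1187]
ft_force: [-0.1, 0.4, -2.3]
tcp_pos: [0.6092, -0.0599, 0.1167]
ft_force: [-0.2, -1.0, -2.2]
```

```bash
(python3 -m creep '[2,0,0,0,30,4,0,0,0,30,6,0,0,0,30,8,0,0,0,30]';python3 -m creep '[2,0,0,0,30,4,0,0,0,30,6,0,0,0,30,8,0,0,0,30]';python3 -m creep '[2,0,0,0,30,4,0,0,0,30,6,0,0,0,30,8,0,0,0,30]') |grep -E 'tcp|force'
```

```text
tcp_pos: [0.6091, -0.0599, 0.1085]
ft_force: [-0.0, 0.9, -2.9]
tcp_pos: [0.6092, -0.0599, 0.1006]
ft_force: [-0.2, -0.9, -2.7]
tcp_pos: [0.6092, -0.0599, 0.0925]
ft_force: [0.3, -0.3, -3.5]
```

```bash
(python3 -m creep '[2.5,0,0,0,30,5,0,0,0,30,7.5,0,0,0,30,10,0,0,0,30,12,0,0,0,30,14,0,0,0,30,16,0,0,0,30,18,0,0,0,30]';python3 -m creep '[1,0,0,0,30,2.5,0,0,0,30,4,0,0,0,30]';python3 -m creep '[1,0,0,0,30,2.5,0,0,0,30,4,0,0,0,30]';python3 -m creep '[1,0,0,0,30,2.5,0,0,0,30,4,0,0,0,30]') |grep -E 'time|tcp|force'
```

```text
time_s: 23.48
tcp_pos: [0.6092, -0.0599, 0.0746]
ft_force: [0.3, -0.5, -3.2]
time_s: 23.85
tcp_pos: [0.6092, -0.0599, 0.0707]
ft_force: [-1.0, -0.3, -1.3]
time_s: 24.22
tcp_pos: [0.6092, -0.0599, 0.0667]
ft_force: [-0.6, -0.4, -2.5]
time_s: 24.6
tcp_pos: [0.6092, -0.0599, 0.0626]
ft_force: [-0.1, 0.2, -3.0]
```

Past the rail tops without contact; 13 mm to the floor.

```bash
(python3 -m creep '[1.5,0,0,0,30,3,0,0,0,30,4.5,0,0,0,30,6,0,0,0,30,7.5,0,0,0,30,9,0,0,0,30,10,0,0,0,30]';python3 -m creep '[1,0,0,0,30,2,0,0,0,30]';python3 -m creep '[0.5,0,0,0,30,1,0,0,0,30]') |grep -E 'time|tcp|force'
```

```text
time_s: 25.48
tcp_pos: [0.6091, -0.0599, 0.0526]
ft_force: [0.8, -0.5, -2.5]
time_s: 25.72
tcp_pos: [0.6092, -0.0599, 0.0507]
ft_force: [-0.2, 0.7, -2.8]
time_s: 25.98
tcp_pos: [0.6092, -0.06, 0.0498]
ft_force: [-1.2, 0.0, -0.0]
```

```bash
(python3 -m creep '[0.5,0,0,0,30,0.5,0,0,0,30]';python3 -m creep '[0.3,0,0,0,30,0.3,0,0,0,30]') |grep -E 'time|tcp|force'
python3 -m creep '[0,0,0,0,60,0,0,0,0,70,0,0,0,0,70,0,0,0,0,70]'
```

```text
time_s: 26.22
tcp_pos: [0.6093, -0.0601, 0.0497]
ft_force: [-2.1, -1.3, 0.6]
time_s: 26.48
tcp_pos: [0.6093, -0.0601, 0.0496]
ft_force: [-3.1, -1.6, 5.5]
time_s: 26.98
tcp_pos: [0.6092, -0.0598, 0.0488]
eef_rot: [0.706, -0.031, 0.706, 0.031]
ft_force: [-0.1, 0.5, 0.1]
gripper_width: 0.0617
```

Standing on the floor and released; now retreat straight up and check.

```bash
python3 -m creep '[-8,0,0,0,70,-30,0,0,0,70,-70,0,0,0,70,-120,0,0,0,70,-170,0,0,0,70]'
python3 -m creep '[0,-50,-30,0,70,0,-110,-60,0,70,0,-170,-90,0,70,0,-230,-120,0,70,0,-230,-120,0,70,0,-230,-120,0,70]'
python3 -c "
from h import *
snap('top','t11');snap('scene','s11');snap('wrist','w11')
i=cv2.imread('pics/t11.png'); cv2.imwrite('pics/t11c.png',cv2.resize(i[155:260,250:410],None,fx=5,fy=5,interpolation=cv2.INTER_CUBIC))
i=cv2.imread('pics/s11.png'); cv2.imwrite('pics/s11c.png',cv2.resize(i[145:255,235:375],None,fx=5,fy=5,interpolation=cv2.INTER_CUBIC))
"
```

```text
time_s: 27.6
tcp_pos: [0.609, -0.0598, 0.2209]
eef_rot: [0.707, -0.031, 0.706, 0.031]
ft_force: [1.0, 1.1, -0.7]
gripper_width: 0.062
time_s: 28.35
tcp_pos: [0.5093, -0.2999, 0.2193]
eef_rot: [0.707, -0.03, 0.706, 0.03]
ft_force: [0.7, -0.4, -0.4]
gripper_width: 0.0619
```

View pics/t11c.png

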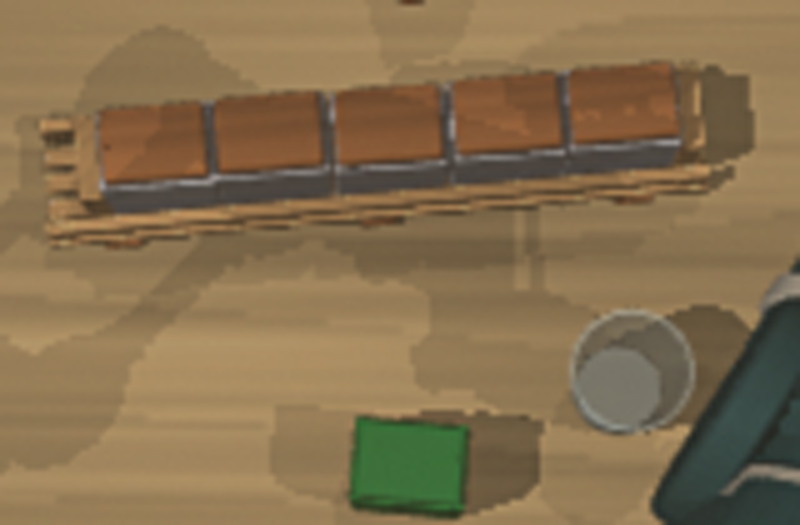

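View pics/s11c.png

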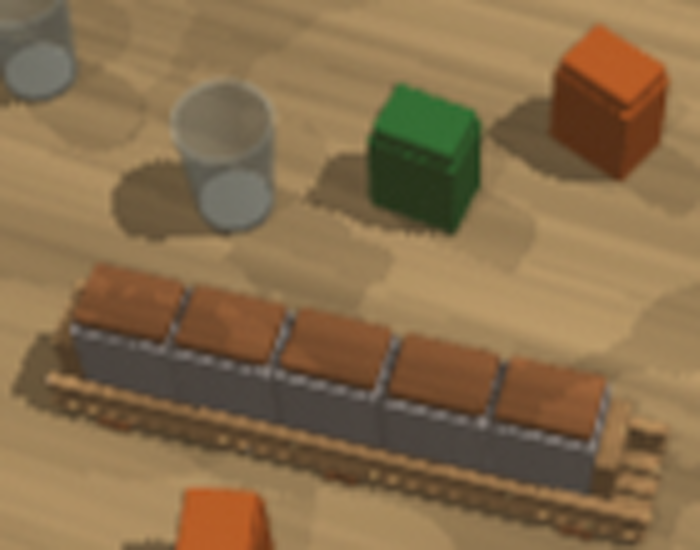

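View pics/t11.png

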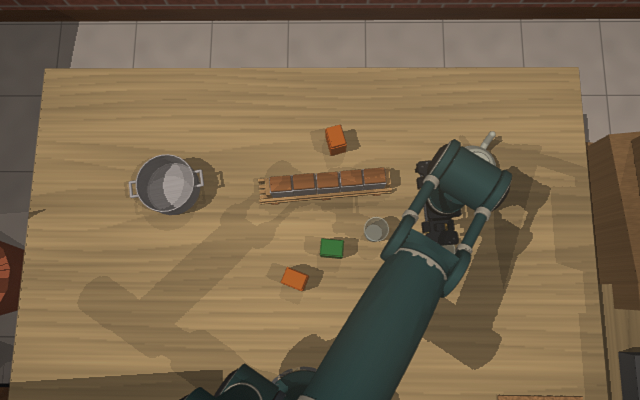

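All five lids sit level and in line (top px 268–388, about 180). The pot, tumbler and look-alikes have not moved, and the arm is clear at z = 0.22. Handing in.

```bash
python3 -c "
from bench import manip
print(manip.get_obs()['ft_force']); print(manip.hand_in())"
```

```text
[-0.6125187   0.78595411 -0.65831935]
the job is handed in; nothing more can be done
None
```

The spare tin now stands in the middle of the rack row and the job is handed in, at about 28.5 s of the 64 s allowed.

**Nudging:** I pushed the left pair and then the right pair outwards with the shut fingers. Each side stalled against its end stop, at about 10.6 N on the left and 9.4 N on the right, against the 30 N limit.

**Inserting:** I gripped the spare with 20 N and found the centre of the gap by lightly touching both neighbours (up to 6 N). It then slid down with no sideways resistance and settled on the rack floor at about 5 N. I let go and withdrew straight up.

**Last checks:** The top and scene pictures show all five tins upright, level and in line. The tumbler nearest the rack, the rice pot and the coloured look-alikes have not moved. The arm stands clear, with less than 1 N on the wrist.

**Not checked or disagreed:**
- **Teapot and second tumbler:** the arm hid them in the last top view. I did not look at them anywhere else, but the gripper never came near them until it retreated over that side at 0.22 m, well above the teapot.
- **Gap centre:** the wrist camera put it 2 to 3 mm further left than touch did. I went by touch, since two touch measurements agreed, and the insertion met no contact.

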